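# Peel the top sample tray off its sticky stack and show it to the code reader

## Robot

A 6-joint arm with a two-finger parallel gripper is mounted at the origin on a cart in front of the work surface, level with it; the furniture and walls round the work are solid. World frame = base frame: x ahead of the robot, y to its left, z up, the work surface at z = 0. Lengths are in m, angles in rad, forces in N, time in s.
With the tool pointing down it reaches from about 0.35 to 0.875 m from the base axis. Payload 15.5 kg.
Tool frame: the origin (TCP) lies at the very end of the fingers, on their centre line; the grasp point (between the pads) lies 19 mm behind it; z points along the fingers, y is the line along which they close (so a half turn about z gives the same grasp; the last joint's range is limited). The gripper opens to 85 mm and grips with 20 to 120 N. Pads are 22 mm wide; open, the fingers measure 114 mm over their backs; the gripper's body (76 mm by 85 mm) begins 54 mm behind the grasp point. The pads swing forward as they close: fully open they stand 13 mm farther back than shut.
Start: joints at [1.121, 0.494, 1.345, -0, 1.302, -0.096], TCP at [0.217, 0.586, 0.231] pointing down, gripper open.
Joint ranges: [-2.91, 2.91], [-0.82, 2.16], [0.22, 2.67], [-1.22, 4.37], [0.12, 2.79], [-3.08, 3.08]. Speed limits (rad/s): [1.89, 1.89, 2.57, 3.01, 3.01, 3.01].

## Interface

Orientations are given as a unit quaternion [w, x, y, z].
In Python, from station import r, viewer gives the robot as it stands. The module is installed in compiled form; this text tells all that it offers.
- The arm moves only by the tool send_rows, never from a script. Its argument "deltas" is a list of rows, each a list of 5 numbers: the shift along the tool's x, y, z in cm, then the turn about the tool's z in rad, then the finger opening in cm, from 0 to 8.54. A call has 1 to 12 rows; each row shifts and turns the commanded pose from where the row before left it, along the tool's axes as they then stand; what a row does not reach is not made up. A row lasts 1/12 s, in which the tool goes at most 41.7 mm and 7.16 degrees, less where a joint would pass 70% of its speed; a pose out of reach is approached as far as the arm can. A call is refused whole if a number of a shift passes 4.17 or a number of a turn 0.125, either way. A call with a gripper value outside its range is refused whole. The fingers move at their own pace and stop on an object; the grip force is fixed at half the most. Time passes only in rows, so rows that do not move let the fingers close. It gives the time, the measured TCP pose, the force, the opening and the grip force at its end, in the units of the state.
- r.state(): the state, without advancing time (a new reading comes with each control period).
- viewer.grab_frame(name): name is "side" or "top" or "wrist"; returns a dict with "pixels" (480x640x3 uint8, red, green, blue), "depth" (480x640 float32, m along the optical axis (not along the pixel's ray), 0 where there is no reading), "fovy" (degrees; the focal length in pixels is half the picture's height over the tangent of half this angle, whatever the lens; pixels are square), "cx", "cy" (the principal point, pixels), "dist_coeffs" ([k1, k2, p1, p2, k3] as OpenCV has them; the pictures are not rectified), "R" (3x3) and "t" (3): a world point X has camera coordinates R X + t. Camera axes: x right, y down, z forward; pixel columns grow to the right and rows downward; lengths in m; the calibration is good to about 2 mm. A picture is of the moment at which its call begins.
- r.job_done(): hands the job in; it is judged then, once.
The state is a dict: "t": time; "q": joint angles; "qvel": joint speeds; "effort": joint torques, N m; "ee_pos": TCP position; "tcp_rot": TCP orientation; "ft_force": force on the tool from outside, world axes, zero at the start; "torque": the same for the moment, N m; "opening": opening from 0.0 (shut) to 1.0 (fully open); "grasp_force": force on a finger pad.
Only numpy, scipy, OpenCV 4.12 (cv2) and the standard library are available. Lean on these libraries where they do the work, as an engineer would, in place of code of your own. Each camera call takes 0.05 s, during which the arm holds its last target. There are 200 camera calls.

## Task

Three square steel trays are nested in a stack and cling together: spring leaves hold down the two edges beside the top tray's grip lug, and its opposite corner is tucked under a lip of the tray below. Take the top tray by the upright lug, peel it off by tipping that corner up past the springs while the opposite corner still rests, then draw it out from under the lip, so that the tray below stays nested where it is. Present the tray level and still, centred over the window of the code reader and about 9 cm above it, and finish while still holding it there; leave the vial, timer and dish alone.

Things in the scene. Friction and masses are not known exactly. Their poses are not given: they have to be found in the camera images.
- top_mid (a point): centre of the top tray, half-way up: square steel tray with flared 2 mm walls, 126 mm over the rim, 0.2 kg. Undersides of its feet 22 mm below this point, rim 12 mm above. x and y axes run along its diagonals; -x points to the corner with the grip lug; level when z points up. Nested in an equal tray 12 mm lower; tipped more than about 5 degrees it must be drawn along -x at the same time, or the walls bind
- top_lug (a point): centre of the top tray's grip lug: upright steel block 28 mm long (tray's x), 10 mm thick (tray's y), 24 mm tall, to be gripped across its thickness from above. 110 mm from the tray's centre along -x, 24 mm above that centre, on a tongue 30 mm wide level with the rim; its foot is 12 mm below this point, its top 12 mm above. Axes as the tray's
- lug_corner (a point): rim corner of the top tray beside its lug, 85 mm from the tray's centre along its -x, 12 mm above the tray's centre
- far_corner (a point): opposite rim corner of the top tray, 85 mm from the tray's centre along its +x, 12 mm above the tray's centre; its tip reaches 5 mm under the lip, which is 2 mm above the rim and 20 mm wide. The tray tips about the foot near here, 55 mm from the centre along +x, 22 mm below it
- top_tray: the top tray; origin 22 mm below point top_mid, same axes. Pulled straight up it drags the second tray out of its nest. Tip it about its far foot: the spring leaves let go once the lug corner has risen 15 to 20 mm (6 to 8 degrees of tip), at a few N on the lug in all; draw it 15 to 20 mm along its -x while tipping on to about 12 degrees, then lift it still tipped
- second_mid (a point): centre of the second tray, 12 mm below that of the top tray; loose in a fixed lowest tray, 0.4 kg, same size and axes, with its own lug on the +y corner; it is to stay nested
- second_tray: the second tray; origin at the centre of the underside of its feet, 22 mm below point second_mid. It carries the fixed lip at its +x corner and, at the middles of the two edges beside its -x corner, hinged spring leaves 12 mm long that reach 3 mm over the top tray's rim, their brackets 76 mm from its centre
- reader_window (a point): centre of the glass window (62 mm square, facing up) of the code reader, a fixed white box 100 x 100 mm, 43.5 mm tall to the window. Axes: z up
- vial: a bystander: small capped glass vial, 27 mm across, 56 mm tall, standing; origin under its foot
- bench_timer: a bystander: bench timer lying flat, 71 x 67 x 19 mm; origin under its centre
- dish: a bystander: petri dish with seeds, 96 mm across, 14 mm tall; origin under its centre

How it is judged:
By the outcome, as a careful person would: the job done as asked, in the order asked, and still so for the second after the job is handed in, while the arm keeps its last pose, push and grip.
It also fails if it takes over 45 s, if anything falls off the work surface, if the arm or the gripper's body presses on something with over 40 N, if the wrist force passes 120 N, or if a joint passes its speed limit or range.

## Working session

There is one attempt and no reset: what is moved stays moved. The work goes in short steps, Python scripts to look and compute and a tool call to move; the robot and the scene stay as the last step left them, time stands still between calls to the robot, and variables do not carry over. Pictures are saved under pics/ and viewed, at most 10 in all, crops included, and the job is handed in when it is done.

Besides the shell and the picture viewer there is one more tool, called after "Request:" by a JSON object that holds its "fn" and its "kwargs", one argument or row to a line. send_rows: Moves the arm, as the interface text tells. Its arguments: {"type":"object","properties":{"deltas":{"type":"array","items":{"type":"array","items":{"type":"number"}}}},"required":["deltas"]}

```bash
mkdir -p pics; cat > h.py <<'E'
import numpy as np, cv2, pickle
from station import r, viewer
def grab(n):
    f=viewer.grab_frame(n); pickle.dump(f,open(f'{n}.pkl','wb'))
    return f
def save(f,name,crop=None,s=1):
    im=cv2.cvtColor(f['pixels'],cv2.COLOR_RGB2BGR)
    if crop: a,b,c,d=crop; im=im[b:d,a:c]
    cv2.imwrite('pics/'+name,cv2.resize(im,None,fx=s,fy=s))
def K(f):
    F=240/np.tan(np.radians(f['fovy'])/2); return np.array([[F,0,f['cx']],[0,F,f['cy']],[0,0,1]])
def ray(f,uv):
    p=cv2.undistortPoints(np.array(uv,float).reshape(-1,1,2),K(f),np.array(f['dist_coeffs'])).reshape(-1,2)
    d=np.c_[p,np.ones(len(p))]
    R=np.array(f['R']);t=np.array(f['t']); return -R.T@t, d@R, d
def onplane(f,uv,z):
    c,d,_=ray(f,uv); return c+d*((z-c[2])/d[:,2])[:,None]
def bydepth(f,uv):
    c,d,_=ray(f,uv); D=np.array([f['depth'][int(round(v)),int(round(u))] for u,v in uv]); return c+d*D[:,None]
def proj(f,X):
    return cv2.projectPoints(np.array(X,float).reshape(-1,1,3),cv2.Rodrigues(np.array(f['R']))[0],np.array(f['t'],float),K(f),np.array(f['dist_coeffs'],float))[0].reshape(-1,2)
E
python3 - <<'E'
from h import *
for n in ('top','side'):
    f=grab(n); save(f,n+'0.png'); print(n,f['fovy'],-np.array(f['R']).T@f['t'])
print(r.state())
E
```

```text
top 46.71040942059314 [ 0.38338013 -0.01106308  0.97729225]
side 45.20537751662964 [ 0.16550687 -0.69280033  0.72437615]
{'t': 0.1, 'q': array([ 1.12046507e+00,  4.94113144e-01,  1.34606106e+00, -1.60915463e-05,
        1.30248505e+00, -9.54682878e-02]), 'qvel': array([ 1.76888394e-03, -1.57222361e-03, -1.91626693e-03, -8.57000491e-05,
        1.12317130e-03,  1.47206178e-03]), 'effort': array([ 1.46240407e-03, -8.83595538e+01, -3.84565222e+01,  3.16876703e-04,
        5.01658302e-03,  1.98285369e-05]), 'ee_pos': array([0.21700919, 0.58577999, 0.23076754]), 'tcp_rot': array([-1.36268375e-04,  1.76499840e-01,  9.84300524e-01, -5.15656379e-04]), 'ft_force': array([ 0.02319359, -0.68774509, -0.60856342]), 'torque': array([ 0.03052608,  0.0251397 , -0.04465482]), 'grasp_force': 0.0, 'opening': 0.9947126866401101}
```

View pics/top0.png

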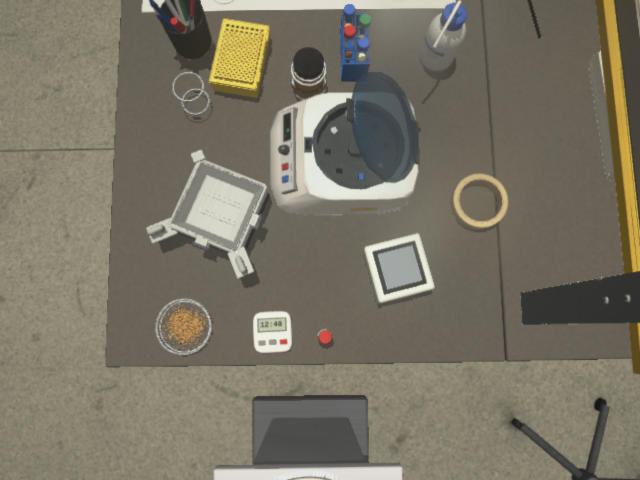

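View pics/side0.png

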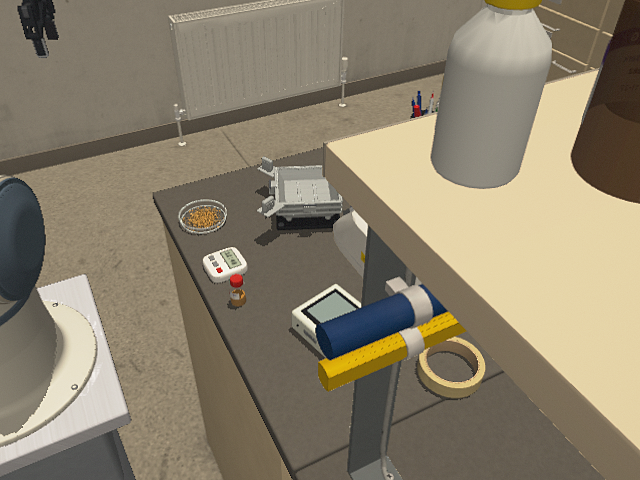

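```bash
python3 - <<'E'
from h import *
f=pickle.load(open('top.pkl','rb')); s=pickle.load(open('side.pkl','rb'))
np.set_printoptions(precision=4,suppress=True)
print(proj(f,[[0,0,0],[.217,.586,.23],[.4,0,0],[.4,.3,0]]))
pts=[(240,262),(158,232),(197,155),(172,212),(240,250),(265,195),(399,268),(325,338),(272,332),(183,326)]
print(bydepth(f,pts))
print('range',bydepth(f,[(110,360),(300,60),(380,150)]))
im=cv2.cvtColor(f['pixels'][140:290,135:285],cv2.COLOR_RGB2BGR)
im=cv2.resize(im,(600,600),interpolation=cv2.INTER_CUBIC); 
im2=cv2.resize(cv2.cvtColor(s['pixels'][140:260,245:405],cv2.COLOR_RGB2BGR),None,fx=1,fy=1)
cv2.imwrite('pics/topc.png',im)
E
```

```text
[[ 308.3905  561.0588]
 [-138.7759  458.721 ]
 [ 305.5289  317.9209]
 [ 133.9233  319.9911]]
[[ 0.4889  0.1032  0.0902]
 [ 0.5434  0.2427  0.0689]
 [ 0.674   0.1795  0.0727]
 [ 0.5916  0.2377  0.0001]
 [ 0.5115  0.1062  0.0681]
 [ 0.6104  0.067   0.0424]
 [ 0.4805 -0.1591  0.0453]
 [ 0.3661 -0.032   0.0598]
 [ 0.3766  0.0573  0.0177]
 [ 0.3886  0.2124  0.0058]]
range [[ 0.3316  0.3396  0.0001]
 [ 0.8313  0.0034  0.0964]
 [ 0.6308 -0.1108  0.2192]]
```

View pics/topc.png

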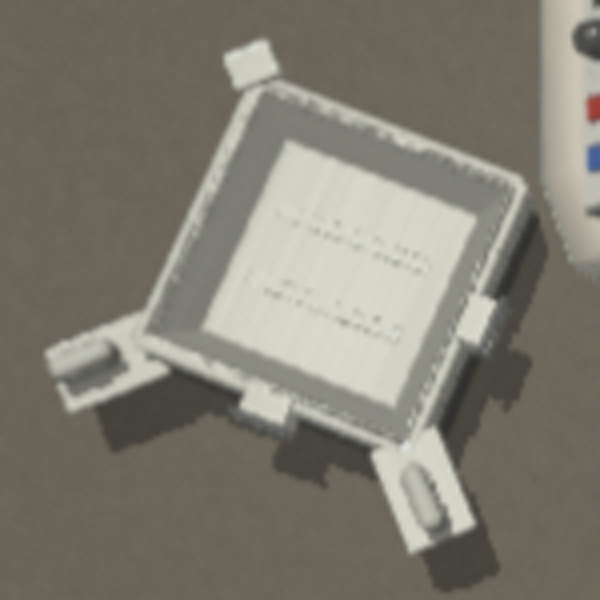

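Request:
{"fn": "send_rows", "kwargs": {
  "deltas": [
    [-3.0, -2.55, 0, 0, 8.5],
    [-3.0, -2.55, 0, 0, 8.5],
    [-3.0, -2.55, 0, 0, 8.5],
    [-3.0, -2.55, 0, 0, 8.5],
    [-3.0, -2.55, 0, 0, 8.5],
    [-3.0, -2.55, 0, 0, 8.5],
    [-3.0, -2.55, 0, 0, 8.5],
    [-3.0, -2.55, 0, 0, 8.5],
    [-3.0, -2.55, 0, 0, 8.5],
    [-3.0, -2.55, 0, 0, 8.5],
    [-3.0, -2.55, 0, 0, 8.5],
    [-3.0, -2.55, 0, 0, 8.5]
  ]
}}

```text
t: 1.1
ee_pos: [0.4488, 0.1722, 0.2312]
tcp_rot: [-0.0, 0.176, 0.984, -0.0]
ft_force: [1.3, 1.1, 1.1]
opening: 0.996
grasp_force: 0.0
```

Request:
{"fn": "send_rows", "kwargs": {
  "deltas": [
    [-3.0, -2.55, 0, 0, 4],
    [-3.0, -2.55, 0, 0, 4],
    [0, 0, 0, -0.124, 4],
    [0, 0, 0, -0.124, 4],
    [0, 0, 0, -0.124, 4],
    [0, 0, 0, -0.124, 4],
    [0, 0, 0, -0.124, 4],
    [0, 0, 0, -0.124, 4],
    [0, 0, 0, 0, 4],
    [0, 0, 0, 0, 4]
  ]
}}

```text
t: 1.93
ee_pos: [0.4868, 0.1054, 0.2311]
tcp_rot: [-0.0, -0.191, 0.982, 0.0]
ft_force: [-0.3, 0.4, 1.2]
opening: 0.466
grasp_force: 0.0
```

```bash
python3 - <<'E'
from h import *
f=grab('wrist'); save(f,'w1.png'); s=r.state()
np.set_printoptions(precision=4,suppress=True)
print(s['t'],s['ee_pos'],s['tcp_rot'],s['opening'],-np.array(f['R']).T@f['t'],f['R'][2])
E
```

```text
1.9833 [0.4868 0.1054 0.2312] [-0.0001 -0.191   0.9816  0.    ] 0.4703670923021595 [0.4247 0.0809 0.3742] [ 0.2403  0.0982 -0.9657]
```

View pics/w1.png

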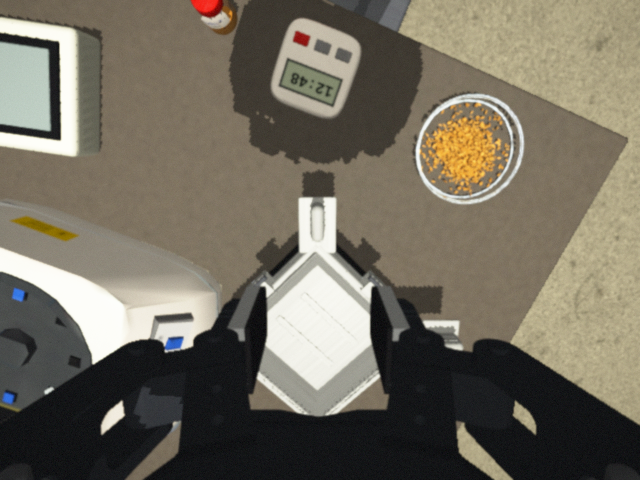

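```bash
python3 - <<'E'
from h import *
np.set_printoptions(precision=4,suppress=True)
f=pickle.load(open('wrist.pkl','rb'))
D=f['depth']; us,vs=np.meshgrid(np.arange(285,350),np.arange(190,260))
P=bydepth(f,np.c_[us.ravel(),vs.ravel()]); z=P[:,2]
print(np.histogram(z,bins=np.arange(.03,.11,.004)))
ex=np.array([np.cos(.392),np.sin(.392)]);
top=P[z>.083]; tg=P[(z>.06)&(z<.078)]
for n,q in(('lug',top),('ton',tg)):
    c=q[:,:2]; (cx,cy),wh,a=cv2.minAreaRect((c*1e4).astype(np.float32)); print(n,len(q),np.median(q[:,2]),q.mean(0),cx/1e4,cy/1e4,np.array(wh)/10,a)
# rim: colour bright corner pixels
Q=bydepth(f,[(317,250),(270,285),(365,285),(317,254)]); print(Q)
t=pickle.load(open('top.pkl','rb'))
c=lambda L:[(135+u/4,140+v/4) for u,v in L]
rim=onplane(t,c([(145,335),(525,185),(410,445),(255,85)]),.0665);print('rim',rim,rim[:2].mean(0),rim[2:].mean(0),np.degrees(np.arctan2(*(rim[0]-rim[1])[[1,0]]))-90)
# reader window
us,vs=np.meshgrid(np.arange(360,440),np.arange(228,308)); P=bydepth(t,np.c_[us.ravel(),vs.ravel()]); q=P[(P[:,2]>.035)&(P[:,2]<.055)]
(cx,cy),wh,a=cv2.minAreaRect((q[:,:2]*1e4).astype(np.float32));print('reader',cx/1e4,cy/1e4,np.array(wh)/10,a,np.median(q[:,2]))
g=t['pixels'][228:308,360:440].astype(int); m=(g.max(2)<100).astype(np.uint8)
g2=cv2.cvtColor(t['pixels'],cv2.COLOR_RGB2GRAY)
print('win centre',bydepth(t,[(399.5,268.5)]))
E
```

```text
(array([   0,    0,   31,   26,    0,   23,   33,   20,  462, 1294,   10,
          9,   14,   57,  272,  179,    0,    0,    0]), array([0.03 , 0.034, 0.038, 0.042, 0.046, 0.05 , 0.054, 0.058, 0.062,
       0.066, 0.07 , 0.074, 0.078, 0.082, 0.086, 0.09 , 0.094, 0.098,
       0.102, 0.106]))
lug 510 0.08956102549472283 [0.4827 0.1038 0.0946] 0.4611400390625 0.0948154052734375 [77.9314 10.6263] 22.270551681518555
ton 1785 0.06643589832425828 [0.4933 0.1082 0.0665] 0.49381748046875 0.10851363525390625 [53.1938 32.0279] 22.253671646118164
[[0.5093 0.1144 0.0677]
 [0.557  0.09   0.0558]
 [0.5223 0.1627 0.068 ]
 [0.5135 0.1161 0.0641]]
rim [[0.5575 0.2216 0.0665]
 [0.6196 0.0629 0.0665]
 [0.5097 0.1105 0.0665]
 [0.6649 0.1776 0.0665]] [0.5885 0.1422 0.0665] [0.5873 0.1441 0.0665] 21.369042034201584
reader 0.48319853515625 -0.1599638427734375 [100.1708 100.6421] 13.748456954956055 0.04277407785087506
win centre [[ 0.4796 -0.1598  0.0459]]
```

```bash
python3 - <<'E'
from h import *
np.set_printoptions(precision=4,suppress=True)
f=pickle.load(open('wrist.pkl','rb'))
us,vs=np.meshgrid(np.arange(305,330),np.arange(198,240))
uv=np.c_[us.ravel(),vs.ravel()]; P=bydepth(f,uv); m=(P[:,2]>.084)&(P[:,2]<.096)
q=P[m]; (cx,cy),wh,a=cv2.minAreaRect((q[:,:2]*1e4).astype(np.float32))
print(len(q),q.mean(0),cx/1e4,cy/1e4,np.array(wh)/10,a, uv[m].min(0),uv[m].max(0))
s=r.state(); q_=s['tcp_rot']
from scipy.spatial.transform import Rotation as Ro
R=Ro.from_quat(np.r_[q_[1:],q_[0]]).as_matrix()
print(R, R.T@(np.r_[q.mean(0)[:2],.0704]-s['ee_pos'])*100)
E
```

```text
465 [0.4836 0.1041 0.0892] 0.483902294921875 0.10419862060546875 [26.0522 10.6068] 21.878854751586914 [310 205] [324 239]
[[-0.927  -0.375  -0.0003]
 [-0.375   0.927  -0.    ]
 [ 0.0003  0.0001 -1.    ]] [ 0.3415  0.0013 16.0771]
```

Request:
{"fn": "send_rows", "kwargs": {
  "deltas": [
    [0.34, 0, 3.5, 0, 3],
    [0, 0, 3.5, 0, 3],
    [0, 0, 3.5, 0, 3],
    [0, 0, 3.0, 0, 3],
    [0, 0, 2.0, 0, 3],
    [0, 0, 0.5, 0, 3],
    [0, 0, 0, 0, 3],
    [0, 0, 0, 0, 3]
  ]
}}

```text
t: 2.65
ee_pos: [0.4843, 0.1042, 0.072]
tcp_rot: [0.0, -0.193, 0.981, -0.0]
ft_force: [-0.1, -0.6, 0.6]
opening: 0.349
grasp_force: 0.0
```

Request:
{"fn": "send_rows", "kwargs": {
  "deltas": [
    [0, 0, 0, 0, 1.6],
    [0, 0, 0, 0, 1.4],
    [0, 0, 0, 0, 1.2],
    [0, 0, 0, 0, 1.0],
    [0, 0, 0, 0, 0.95],
    [0, 0, 0, 0, 0.95],
    [0, 0, 0, 0, 0.95]
  ]
}}

```text
t: 3.23
ee_pos: [0.4839, 0.104, 0.0716]
tcp_rot: [0.0, -0.193, 0.981, -0.0]
ft_force: [-0.7, -2.4, 5.5]
opening: 0.113
grasp_force: 11.6
```

```bash
python3 - <<'E'
from h import *
f=grab('wrist'); save(f,'w2.png',(220,150,420,300),3); print(r.state())
E
```

```text
{'t': 3.2833, 'q': array([ 9.11190466e-02,  5.47645542e-01,  1.83074790e+00, -2.07517339e-04,
        7.62793068e-01, -1.86861615e+00]), 'qvel': array([-0.00106359,  0.00065012,  0.00102599,  0.00046007,  0.00115784,
        0.0013724 ]), 'effort': array([  1.16618637, -72.62203932, -20.04051983,   0.45171607,
        -0.17895278,  -0.11419186]), 'ee_pos': array([0.48393337, 0.10401799, 0.07154456]), 'tcp_rot': array([ 1.94590219e-04, -1.93319574e-01,  9.81135819e-01, -9.22741429e-05]), 'ft_force': array([-1.64443459, -2.51535497,  5.95320698]), 'torque': array([-0.4013749 ,  0.01061091, -0.16045554]), 'grasp_force': 11.640098690986633, 'opening': 0.11618636184847211}
```

View pics/w2.png

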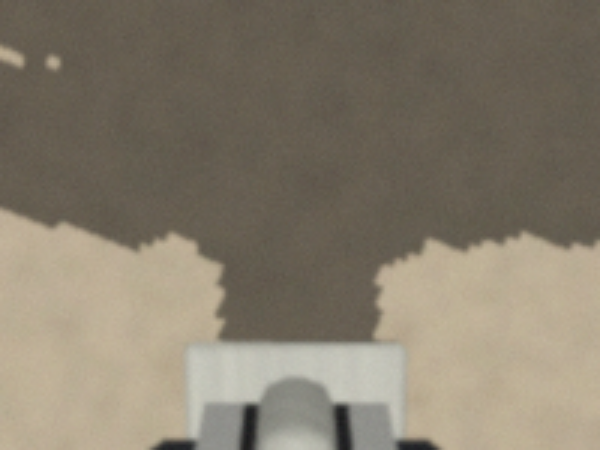

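Request:
{"fn": "send_rows", "kwargs": {
  "deltas": [
    [-0.07, 0, -0.24, 0, 0.95],
    [-0.07, 0, -0.24, 0, 0.95],
    [-0.07, 0, -0.24, 0, 0.95],
    [-0.08, 0, -0.24, 0, 0.95],
    [-0.08, 0, -0.24, 0, 0.95],
    [0, 0, 0, 0, 0.95]
  ]
}}

```text
t: 3.78
ee_pos: [0.4874, 0.1056, 0.0837]
tcp_rot: [0.0, -0.193, 0.981, -0.0]
ft_force: [-0.4, -0.6, -2.4]
opening: 0.109
grasp_force: 10.7
```

```bash
python3 - <<'E'
from h import *
f=grab('side'); save(f,'s2.png',(240,130,360,250),5); s=r.state(); print(s['ft_force'],s['torque'],s['ee_pos'],s['grasp_force'])
E
```

```text
[-0.08156123 -0.71643904 -2.88163673] [0.00581493 0.12325542 0.02558111] [0.4872371  0.10557729 0.08349194] 10.733474045991898
```

View pics/s2.png

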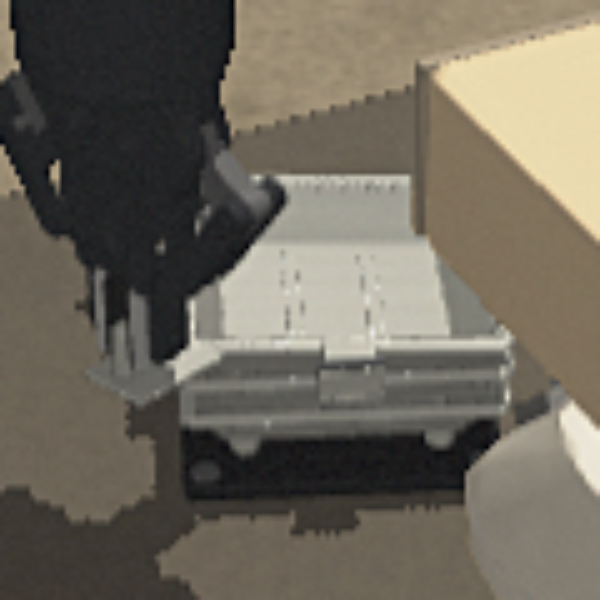

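```bash
cat > meas.py <<'E'
from h import *
np.set_printoptions(precision=4,suppress=True)
C=np.array([.5859,.1458]); ex=np.array([.9265,.3763]); ey=np.array([-.3763,.9265])
def cloud(f,box):
    a,b,c,d=box; us,vs=np.meshgrid(np.arange(a,c),np.arange(b,d)); uv=np.c_[us.ravel(),vs.ravel()]
    P=bydepth(f,uv); P=P[np.array([f['depth'][v,u] for u,v in uv])>0]
    return np.c_[(P[:,:2]-C)@ex,(P[:,:2]-C)@ey,P[:,2]]
def plane(Q,m):
    A=Q[m]
    for _ in range(4):
        k=np.linalg.lstsq(np.c_[A[:,:2],np.ones(len(A))],A[:,2],rcond=None)[0]
        A=A[abs(np.c_[A[:,:2],np.ones(len(A))]@k-A[:,2])<.0025]
    return k,np.degrees(np.arctan(k[:2])),len(A)
E
python3 - <<'E'
from meas import *
f=pickle.load(open('side.pkl','rb')); Q=cloud(f,(240,130,400,250))
m=(abs(Q[:,0])<.035)&(abs(Q[:,1])<.035); print('floor',plane(Q,m),np.median(Q[m],0))
m=(Q[:,0]<-.095)&(Q[:,0]>-.128)&(abs(Q[:,1])<.015)&(Q[:,2]<.09)&(Q[:,2]>.055); print('tongue',np.median(Q[m],0),m.sum(), np.sort(Q[m][:,2])[::15])
m=(abs(Q[:,0])<.01)&(Q[:,1]>.1)&(Q[:,1]<.13); print('lug2',np.sort(Q[m][:,2])[-5:])
E
```

```text
floor (array([0.0572, 0.135 , 0.0472]), array([3.2757, 7.6908]), 124) [0.0013 0.0021 0.0488]
tongue [-0.1153 -0.0053  0.079 ] 121 [0.0752 0.0768 0.0777 0.0784 0.079  0.0797 0.0829 0.0865 0.0899]
lug2 []
```

Request:
{"fn": "send_rows", "kwargs": {
  "deltas": [
    [-0.06, 0, -0.17, 0, 0.95],
    [0.0, 0, -0.17, 0, 0.95],
    [0.05, 0, -0.17, 0, 0.95],
    [0.07, 0, -0.17, 0, 0.95],
    [0.07, 0, -0.17, 0, 0.95],
    [0.07, 0, -0.17, 0, 0.95]
  ]
}}

```text
t: 4.33
ee_pos: [0.4854, 0.1047, 0.0937]
tcp_rot: [0.0, -0.193, 0.981, -0.0]
ft_force: [1.1, 0.9, -1.6]
opening: 0.114
grasp_force: 10.7
```

```bash
cat > ck.py <<'E'
from meas import *
s=r.state(); print(s['t'],s['ft_force'],s['torque'],s['ee_pos'],s['grasp_force'])
f=grab('side'); Q=cloud(f,(240,130,400,250))
m=(Q[:,0]<-.095)&(Q[:,0]>-.128)&(abs(Q[:,1])<.015)&(Q[:,2]<.12)&(Q[:,2]>.055); print('tongue',m.sum(), np.sort(Q[m][:,2])[::15])
t=grab('top'); Q=cloud(t,(135,140,285,290))
m=(abs(Q[:,0])<.04)&(abs(Q[:,1])<.04); print('floor',plane(Q,m))
m=(abs(Q[:,0])<.03)&(Q[:,1]>.085)&(Q[:,1]<.135)&(Q[:,2]>.03);print('lug2',np.median(Q[m],0), m.sum())
m=(Q[:,0]>.08)&(abs(Q[:,1])<.015)&(Q[:,2]>.03);print('lip',np.median(Q[m],0), m.sum())
E
python3 ck.py; python3 - <<'E'
from meas import *   # reference, before
t=pickle.load(open('top.pkl','rb'))
E
```

```text
4.3333 [ 1.089   0.949  -1.5709] [-0.0954 -0.1357 -0.0472] [0.4854 0.1047 0.0937] 10.739365071058273
tongue 250 [0.084  0.0869 0.0879 0.0884 0.0891 0.0897 0.0906 0.0942 0.0987 0.1014
 0.1048 0.107  0.1094 0.1108 0.1128 0.1158 0.1187]
floor (array([0., 0., 0.]), array([0., 0.]), 0)
lug2 [nan nan nan] 0
lip [ 0.0891 -0.0021  0.0711] 161
  return _methods._mean(a, axis=axis, dtype=dtype,
  ret = um.true_divide(
```

Request:
{"fn": "send_rows", "kwargs": {
  "deltas": [
    [0.08, 0, -0.14, 0, 0.95],
    [0.08, 0, -0.14, 0, 0.95],
    [0.08, 0, -0.14, 0, 0.95],
    [0.08, 0, -0.14, 0, 0.95],
    [0.09, 0, -0.14, 0, 0.95],
    [0.09, 0, -0.14, 0, 0.95],
    [0.09, 0, -0.14, 0, 0.95],
    [0.09, 0, -0.14, 0, 0.95],
    [0, 0, 0, 0, 0.95]
  ]
}}

```text
t: 5.18
ee_pos: [0.4789, 0.1021, 0.1049]
tcp_rot: [-0.0, -0.193, 0.981, -0.0]
ft_force: [0.5, -0.6, -1.5]
opening: 0.113
grasp_force: 11.0
```

```bash
python3 ck.py 2>/dev/null; python3 - <<'E'
from h import *
f=pickle.load(open('side.pkl','rb')); save(f,'s3.png',(240,130,360,250),5)
E
```

```text
5.1833 [ 0.546  -0.5655 -1.4994] [-0.1572  0.054  -0.0994] [0.4789 0.1021 0.1049] 10.97677007317543
tongue 171 [0.094  0.0964 0.0979 0.0991 0.0997 0.1004 0.102  0.1068 0.1115 0.1142
 0.1165 0.119 ]
floor (array([0., 0., 0.]), array([0., 0.]), 0)
lug2 [nan nan nan] 0
lip [ 0.0892 -0.0017  0.0704] 171
```

View pics/s3.png

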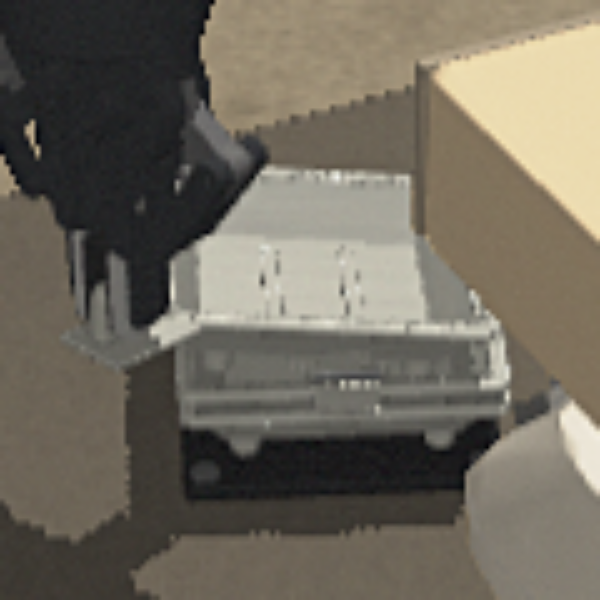

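Request:
{"fn": "send_rows", "kwargs": {
  "deltas": [
    [0, 0, 0, 0, 0.8],
    [0, 0, 0, 0, 0.6],
    [0, 0, 0, 0, 0.3],
    [0, 0, 0, 0, 0.0],
    [0, 0, 0, 0, 0.0],
    [0, 0, 0, 0, 0.0]
  ]
}}

```text
t: 5.78
ee_pos: [0.479, 0.1022, 0.1046]
tcp_rot: [-0.0, -0.193, 0.981, 0.0]
ft_force: [0.7, 0.1, -1.4]
opening: 0.103
grasp_force: 59.4
```

Request:
{"fn": "send_rows", "kwargs": {
  "deltas": [
    [0.05, 0, -0.15, 0, 0],
    [0.05, 0, -0.2, 0, 0],
    [0.05, 0, -0.3, 0, 0],
    [0, 0, -0.4, 0, 0],
    [0, 0, -0.5, 0, 0],
    [0, 0, -0.6, 0, 0],
    [0, 0, -0.8, 0, 0],
    [0, 0, -0.8, 0, 0],
    [0, 0, -0.5, 0, 0],
    [0, 0, 0, 0, 0]
  ]
}}

```text
t: 6.62
ee_pos: [0.4784, 0.1017, 0.1485]
tcp_rot: [0.001, -0.193, 0.981, -0.0]
ft_force: [1.1, 1.1, -2.7]
opening: 0.095
grasp_force: 59.4
```

```bash
python3 ck.py 2>/dev/null; python3 - <<'E'
from h import *
f=pickle.load(open('side.pkl','rb')); save(f,'s4.png',(220,90,380,250),3.75)
E
```

```text
6.6167 [ 1.0952  1.0889 -2.6924] [-0.0397  0.1539 -0.0203] [0.4784 0.1017 0.1485] 59.44226682186127
tongue 0 []
floor (array([0., 0., 0.]), array([0., 0.]), 0)
lug2 [nan nan nan] 0
lip [ 0.095  -0.0048  0.0716] 80
```

View pics/s4.png

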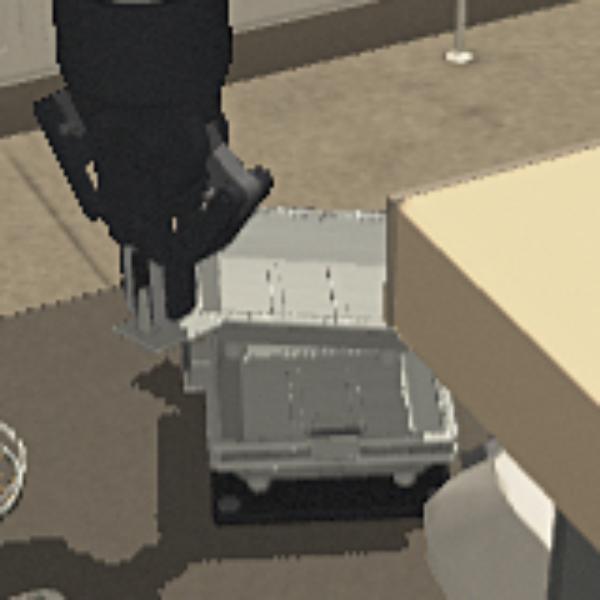

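```bash
python3 - <<'E'
from h import *
np.set_printoptions(precision=3,suppress=True)
t=pickle.load(open('top.pkl','rb'))
us,vs=np.meshgrid(np.arange(270,470),np.arange(150,345)); uv=np.c_[us.ravel(),vs.ravel()]; P=bydepth(t,uv)
for y in np.arange(-.20,.08,.02):
    m=(abs(P[:,1]-y)<.01)&(P[:,2]>.012)&(P[:,0]>.4); q=P[m]; k=q[:,0]>.54
    print('%.2f'%y, 'centrifuge min x %.3f'%(q[k][:,0].min() if k.any() else 0),'x of z>.07: %.3f'%(q[(q[:,2]>.07)][:,0].min() if (q[:,2]>.07).any() else 0),'other max x %.3f'%(q[~k][:,0].max() if (~k).any() else 0))
E
```

```text
-0.20 centrifuge min x 0.541 x of z>.07: 0.000 other max x 0.539
-0.18 centrifuge min x 0.540 x of z>.07: 0.593 other max x 0.540
-0.16 centrifuge min x 0.583 x of z>.07: 0.589 other max x 0.536
-0.14 centrifuge min x 0.581 x of z>.07: 0.585 other max x 0.531
-0.12 centrifuge min x 0.580 x of z>.07: 0.584 other max x 0.526
-0.10 centrifuge min x 0.580 x of z>.07: 0.585 other max x 0.522
-0.08 centrifuge min x 0.580 x of z>.07: 0.585 other max x 0.000
-0.06 centrifuge min x 0.580 x of z>.07: 0.585 other max x 0.000
-0.04 centrifuge min x 0.581 x of z>.07: 0.585 other max x 0.000
-0.02 centrifuge min x 0.580 x of z>.07: 0.586 other max x 0.000
-0.00 centrifuge min x 0.581 x of z>.07: 0.587 other max x 0.000
0.02 centrifuge min x 0.583 x of z>.07: 0.401 other max x 0.514
0.04 centrifuge min x 0.587 x of z>.07: 0.608 other max x 0.412
0.06 centrifuge min x 0.625 x of z>.07: 0.000 other max x 0.412
0.08 centrifuge min x 0.000 x of z>.07: 0.000 other max x 0.000
```

Request:
{"fn": "send_rows", "kwargs": {
  "deltas": [
    [0.2, 0, -0.5, 0, 0],
    [0.5, 0, -0.8, 0, 0],
    [1.0, 0, -0.8, 0, 0],
    [1.4, 0, -0.4, 0, 0],
    [1.8, 0, 0, 0, 0],
    [1.8, 0, 0, 0, 0],
    [1.8, 0, 0, 0, 0],
    [1.6, 0, 0, 0, 0],
    [1.2, 0, 0, 0, 0],
    [0.6, 0, 0, 0, 0],
    [0.3, 0, 0, 0, 0],
    [0, 0, 0, 0.05, 0]
  ]
}}

```text
t: 7.72
ee_pos: [0.3646, 0.0552, 0.1725]
tcp_rot: [0.0, -0.169, 0.986, -0.0]
ft_force: [0.3, 0.4, -3.3]
opening: 0.101
grasp_force: 59.4
```

Request:
{"fn": "send_rows", "kwargs": {
  "deltas": [
    [0, 0, 0, 0.09, 0],
    [0, 0, 0, 0.11, 0],
    [0, 0, 0, 0.11, 0],
    [0, 0, 0, 0.11, 0],
    [0, 0, 0, 0.11, 0],
    [0, 0, 0, 0.11, 0],
    [0, 0, 0, 0.1, 0],
    [0, 0, 0, 0.07, 0],
    [0, 0, 0, 0.05, 0],
    [0, 0, 0, 0, 0],
    [0, 0, 0, 0, 0]
  ]
}}

```text
t: 8.63
ee_pos: [0.3653, 0.0554, 0.1723]
tcp_rot: [0.0, 0.257, 0.967, 0.0]
ft_force: [0.0, -0.3, -1.5]
opening: 0.103
grasp_force: 59.4
```

```bash
python3 - <<'E'
from h import *
from scipy.spatial.transform import Rotation as Ro
np.set_printoptions(precision=4,suppress=True)
s=r.state(); q=s['tcp_rot']; R=Ro.from_quat(np.r_[q[1:],q[0]]).as_matrix()
print(s['t'],s['ee_pos'],R,s['q'],s['ft_force'],s['torque'])
print('to (.38,.04):',R.T@(np.array([.38,.04,.09])-s['ee_pos'])*100)
f=grab('side'); save(f,'s5.png',(140,90,400,285),3)
E
```

```text
8.6333 [0.3653 0.0554 0.1723] [[-0.8683  0.496   0.0004]
 [ 0.496   0.8683  0.0001]
 [-0.0003  0.0003 -1.    ]] [-0.0116  0.2286  2.0087  0.0001  0.9039 -1.0634] [ 0.0242 -0.3196 -1.495 ] [ 0.0735  0.1786 -0.0164]
to (.38,.04): [-2.0378 -0.6098  8.2278]
```

View pics/s5.png

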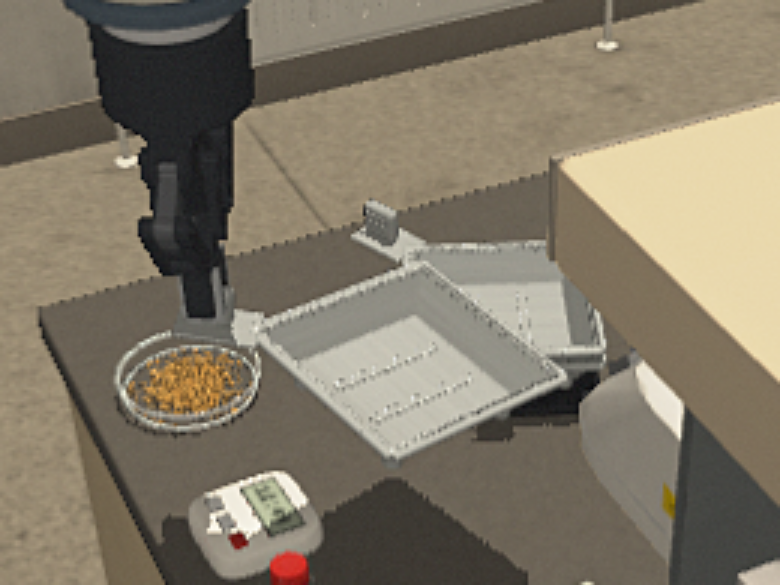

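```bash
cat > tilt.py <<'E'
from h import *
from scipy.spatial.transform import Rotation as Ro
np.set_printoptions(precision=4,suppress=True)
s=r.state(); q=s['tcp_rot']; R=Ro.from_quat(np.r_[q[1:],q[0]]).as_matrix()
ex,ey=-R[:2,0],R[:2,1]*-1  # tray +x, +y (tray z up)
ey=np.array([-ex[1],ex[0]]); L=s['ee_pos'][:2]; C=L+.11*ex
f=grab('side'); us,vs=np.meshgrid(np.arange(100,480),np.arange(80,400)); uv=np.c_[us.ravel(),vs.ravel()]
uv=uv[f['depth'][uv[:,1],uv[:,0]]>0]; P=bydepth(f,uv)
Q=np.c_[(P[:,:2]-C)@ex,(P[:,:2]-C)@ey,P[:,2]]
zc=s['ee_pos'][2]-.017-.02
A=Q[(abs(Q[:,0])+abs(Q[:,1])<.05)&(abs(Q[:,2]-zc)<.045)]
for i in range(6):
    k=np.linalg.lstsq(np.c_[A[:,:2],np.ones(len(A))],A[:,2],rcond=None)[0]
    e=np.c_[A[:,:2],np.ones(len(A))]@k-A[:,2]; A=A[abs(e)<max(.002,2*e.std())]
print('t',s['t'],'tcp',s['ee_pos'],'F',s['ft_force'],'slope deg x,y',np.degrees(np.arctan(k[:2])),'floor z',k[2],len(A),e.std())
E
python3 tilt.py
```

```text
t 8.6833 tcp [0.3652 0.0554 0.1723] F [-0.3772  0.0733 -1.1734] slope deg x,y [-8.408  -0.0952] floor z 0.12792409918788503 1043 0.0009220465075263624
```

Request:
{"fn": "send_rows", "kwargs": {
  "deltas": [
    [-0.3, -0.1, 0.5, 0, 0],
    [-0.4, -0.1, 1, 0, 0],
    [-0.4, -0.1, 1.5, 0, 0],
    [-0.4, -0.1, 1.5, 0, 0],
    [-0.3, -0.1, 1.5, 0, 0],
    [-0.2, -0.1, 1.0, 0, 0],
    [0, 0, 0.6, 0, 0],
    [0, 0, 0.3, 0, 0],
    [0, 0, 0, 0, 0],
    [0, 0, 0, 0, 0]
  ]
}}

```text
t: 9.57
ee_pos: [0.3793, 0.0402, 0.0934]
tcp_rot: [0.0, 0.257, 0.966, 0.0]
ft_force: [0.6, -1.1, -2.6]
opening: 0.099
grasp_force: 59.4
```

Request:
{"fn": "send_rows", "kwargs": {
  "deltas": [
    [0, 0, 0.6, 0, 0],
    [0, 0, 0.8, 0, 0],
    [0, 0, 0.8, 0, 0],
    [0, 0, 0.5, 0, 0],
    [0, 0, 0.2, 0, 0],
    [0.05, 0, 0.2, 0, 0],
    [0.07, 0, 0.2, 0, 0],
    [0.07, 0, 0.2, 0, 0],
    [0, 0, 0, 0, 0]
  ]
}}

```text
t: 10.32
ee_pos: [0.3775, 0.0412, 0.0581]
tcp_rot: [0.0, 0.257, 0.966, 0.0]
ft_force: [-2.1, 1.4, 3.4]
opening: 0.103
grasp_force: 60.1
```

```bash
python3 tilt.py
```

```text
t 10.3167 tcp [0.3775 0.0412 0.0581] F [-2.1446  1.4083  3.3871] slope deg x,y [-5.989   0.0699] floor z 0.01869711999193325 960 0.0009717479051059432
```

Request:
{"fn": "send_rows", "kwargs": {
  "deltas": [
    [0.07, 0, 0.2, 0, 0],
    [0.07, 0, 0.2, 0, 0],
    [0.07, 0, 0.2, 0, 0],
    [0.07, 0, 0.2, 0, 0],
    [0.06, 0, 0.2, 0, 0],
    [0.06, 0, 0.2, 0, 0],
    [0.06, 0, 0.2, 0, 0],
    [0.05, 0, 0.15, 0, 0],
    [0, 0, 0, 0, 0]
  ]
}}

```text
t: 11.12
ee_pos: [0.373, 0.0437, 0.0424]
tcp_rot: [-0.0, 0.257, 0.966, -0.0]
ft_force: [-1.1, 0.3, 1.4]
opening: 0.101
grasp_force: 60.1
```

```bash
python3 tilt.py
```

```text
t 11.1167 tcp [0.373  0.0437 0.0424] F [-1.0647  0.322   1.4268] slope deg x,y [-0.5588  0.0777] floor z 0.013753720287305671 949 0.0009743384898305504
```

Request:
{"fn": "send_rows", "kwargs": {
  "deltas": [
    [0.03, 0, 0.1, 0, 0],
    [0.03, 0, 0.1, 0, 0],
    [0, 0, 0.05, 0, 0],
    [0, 0, 0, 0, 0]
  ]
}}

```text
t: 11.5
ee_pos: [0.3722, 0.044, 0.0403]
tcp_rot: [-0.0, 0.257, 0.966, -0.0]
ft_force: [-2.7, 1.9, 14.4]
opening: 0.103
grasp_force: 61.8
```

```bash
python3 tilt.py
```

```text
t 11.5 tcp [0.3722 0.044  0.0403] F [-2.7424  1.9439 14.3826] slope deg x,y [0.4314 0.0081] floor z 0.01342334597159474 931 0.0009749151221532471
```

Request:
{"fn": "send_rows", "kwargs": {
  "deltas": [
    [0, 0, -0.2, 0, 0],
    [0, 0, -0.3, 0, 0],
    [0, 0, -0.6, 0, 0],
    [0, 0, -1.0, 0, 0],
    [0, 0, -1.4, 0, 0],
    [0, 0, -1.6, 0, 0],
    [0, 0, -1.8, 0, 0],
    [0, 0, -1.8, 0, 0],
    [0, 0, -1.6, 0, 0],
    [0, 0, -1.0, 0, 0],
    [0, 0, -0.6, 0, 0],
    [0, 0, -0.3, 0, 0]
  ]
}}

```text
t: 12.55
ee_pos: [0.3726, 0.0439, 0.163]
tcp_rot: [0.0, 0.257, 0.966, 0.0]
ft_force: [-0.3, 0.2, -1.8]
opening: 0.099
grasp_force: 59.4
```

Request:
{"fn": "send_rows", "kwargs": {
  "deltas": [
    [-0.2, -0.3, 0, 0, 0],
    [-0.5, -0.7, 0, 0, 0],
    [-0.9, -1.2, 0, 0, 0],
    [-1.1, -1.6, 0, 0, 0],
    [-1.2, -1.7, 0, 0, 0],
    [-1.2, -1.7, 0, 0, 0],
    [-1.1, -1.6, 0, 0, 0],
    [-1.0, -1.4, 0, 0, 0],
    [-0.7, -1.0, 0, 0, 0],
    [-0.5, -0.7, 0, 0, 0],
    [-0.25, -0.36, 0, 0, 0],
    [0, 0, 0, 0, 0]
  ]
}}

```text
t: 13.55
ee_pos: [0.3864, -0.1061, 0.1618]
tcp_rot: [-0.0, 0.258, 0.966, 0.0]
ft_force: [0.6, 1.6, -2.0]
opening: 0.103
grasp_force: 59.4
```

```bash
python3 tilt.py; python3 - <<'E'
from h import *
f=pickle.load(open('side.pkl','rb')); save(f,'s6.png')
t=grab('top'); im=cv2.cvtColor(t['pixels'],cv2.COLOR_RGB2BGR); a=cv2.resize(im,(400,300)); b=cv2.resize(im[160:310,330:480],(400,300)); 
s=cv2.cvtColor(f['pixels'],cv2.COLOR_RGB2BGR); cv2.imwrite('pics/fin.png',np.hstack([cv2.resize(s,(400,300)),a]))
E
```

```text
t 13.55 tcp [ 0.3864 -0.1061  0.1618] F [ 0.6487  1.5712 -1.9842] slope deg x,y [-0.7711 -0.1998] floor z 0.13264308535104485 1444 0.0009130211713125987
```

View pics/fin.png

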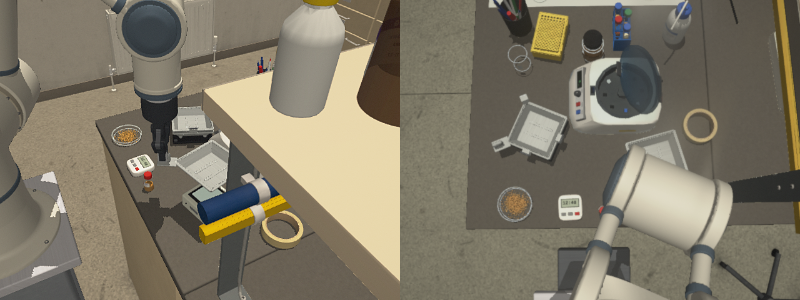

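Request:
{"fn": "send_rows", "kwargs": {
  "deltas": [
    [0, 0, 0, 0, 0],
    [0, 0, 0, 0, 0],
    [0, 0, 0, 0, 0],
    [0, 0, 0, 0, 0],
    [0, 0, 0, 0, 0],
    [0, 0, 0, 0, 0],
    [0, 0, 0, 0, 0],
    [0, 0, 0, 0, 0],
    [0, 0, 0, 0, 0],
    [0, 0, 0, 0, 0],
    [0, 0, 0, 0, 0],
    [0, 0, 0, 0, 0]
  ]
}}

```text
t: 14.65
ee_pos: [0.3866, -0.1055, 0.1622]
tcp_rot: [-0.0, 0.258, 0.966, -0.0]
ft_force: [-0.2, 0.4, -2.3]
opening: 0.102
grasp_force: 59.4
```

```bash
cat >> tilt.py <<'E'
print('C',C); S=Q[(abs(Q[:,2]-k[2]-.0205)<.004)]; a=(S[:,0]+S[:,1])/2**.5; b=(S[:,0]-S[:,1])/2**.5
m=(abs(a)<.075)&(abs(b)<.075)
for n,u,w in(('a',a[m],b[m]),('b',b[m],a[m])):
    i=abs(w)<.04; print(n,i.sum(),np.percentile(u[i],[1,5,95,99]),(u[i]<0).sum())
E
python3 tilt.py
```

```text
t 14.65 tcp [ 0.3866 -0.1055  0.1622] F [-0.188   0.3546 -2.3389] slope deg x,y [-0.6493 -0.0816] floor z 0.13309962743780887 1442 0.0008791070855591413
C [ 0.482  -0.1602]
a 392 [-0.0619 -0.0613  0.0646  0.0663] 251
b 409 [-0.0627 -0.0619  0.0643  0.0653] 311
```

```bash
python3 -c "
from station import r
print(r.job_done())"
```

```text
the job is handed in; nothing more can be done
None
```

The job is handed in: the top tray is peeled off and held steady over the reader window, centred to about 2 mm, tilted about 1°, its feet about 7.6 cm and its middle about 9.8 cm above the glass; the second tray still looked nested, and the tray was set down once on bare bench on the way to bring it level.

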